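Read the colour of a wood test block on all four sides

TASK

Read the colour of the loose notched wood block (not the one in the tray) on all four sides with the bench colour reader: first its notched side, then the side opposite the notch, then the side on the right of the notch as you look straight at the notch with the block upright, and last the side on the left. For each reading hold the block upright with that side square and central on the reader's port, press gently until the spring light shield is pushed fully home, and keep it there for about a second; you will have to set the block down and take it by its other sides to reach all four. Finally stand the block upright in the empty half of the steel tray, without dropping it, knocking it over or disturbing the other things on the bench.

Things in the scene. Friction and masses are not known exactly. Their poses are not given: they have to be found in the camera images.
- block: The loose wood test block, 44 x 44 mm and 60 mm tall, about 85 g, standing upright on the bench; bare light wood in the middle, grey sealer on the lower 8 mm and top 10 mm. Origin at the centre of its underside, z up. A notch 12 mm wide, 12 mm inward and 10 mm deep is cut in the top edge at the middle of its -x side. Seen from the notched side, the right side is its -y side and the left side its +y side.
- side_notch (a point): Centre of the block's notched side (block -x), 30 mm above its underside.
- side_back (a point): Centre of the side opposite the notch (block +x), 30 mm above the underside.
- side_right (a point): Centre of the side on the right when looking at the notch (block -y), 30 mm above the underside.
- side_left (a point): Centre of the side on the left when looking at the notch (block +y), 30 mm above the underside.
- reader: The colour reader, fixed to the bench: a white housing 110 mm deep (x), 90 mm wide (y), 98 mm high (to 101 mm at its display). Origin at the centre of its underside, z up. Its flat black vertical measuring face (70 mm wide, from 42 to 98 mm high) looks along its -x and lies 55 mm from the origin; a part is pressed on it along the reader's +x. A finger lying on the side being read does not fit between it and this face.
- port (a point): Centre of the measuring port on the reader's face, 70 mm above the bench. A round black spring light shield of 32 mm diameter surrounds it and stands 8 mm out of the face (toward reader -x).
- light_shield (a joint): How far the shield is pushed in, in m: 0 out, 0.008 fully home, flush with the face. Its spring (700 N/m, preloaded) takes about 1.4 N to start and 7 N to be fully home; then the block meets the rigid face. It springs back out by itself.
- tray: Shallow steel tray fixed to the bench, 218 x 138 mm over its 13 mm high rim, inside 206 mm (its x) by 126 mm (its y). Origin at the centre of its underside. The floor is 2 mm above the bench. The block already read stands in its +x half.
- tray_free (a point): On the tray floor in the middle of the empty (-x) half, 45 mm to -x of the tray's origin.
- read_block: A like block that has been read already; it stands loose in the +x half of the tray and stays there. Origin at the centre of its underside.
- stain_bottle: Loose amber dropper bottle with a white cap, 48 mm across, 85 mm high; a bystander. Origin at the centre of its underside.
- glass_box: Loose small card box, 40 x 62 x 28 mm; a bystander. Origin at the centre of its underside.
Things that resemble listed ones, but are neither listed nor needed, are in the scene too. What is shaped like the block but purple is not meant.

How it is judged:
On the way, in this order (a step that is already met when the one before it is completed fails the run):
1. the notched side is read: its centre within 12 mm of the port, square within 0.09 rad, the light shield pushed in by more than 6.5 mm of its 8 mm, for 0.6 s (value of joint light_shield above 0.0065 m and distance between side_notch and port below 0.012 m and angle between the x axis of block and the x axis of reader, either way round below 0.09 rad and angle between block's own z axis and vertical below 0.09 rad), for 0.6 s.
2. the side opposite the notch is read: its centre within 12 mm of the port, square within 0.09 rad, the light shield pushed in by more than 6.5 mm of its 8 mm, for 0.6 s (value of joint light_shield above 0.0065 m and distance between side_back and port below 0.012 m and angle between the x axis of block and the x axis of reader, either way round below 0.09 rad and angle between block's own z axis and vertical below 0.09 rad), for 0.6 s.
3. the side right of the notch is read: its centre within 12 mm of the port, square within 0.09 rad, the light shield pushed in by more than 6.5 mm of its 8 mm, for 0.6 s (value of joint light_shield above 0.0065 m and distance between side_right and port below 0.012 m and angle between the y axis of block and the x axis of reader, either way round below 0.09 rad and angle between block's own z axis and vertical below 0.09 rad), for 0.6 s.
4. the side left of the notch is read: its centre within 12 mm of the port, square within 0.09 rad, the light shield pushed in by more than 6.5 mm of its 8 mm, for 0.6 s (value of joint light_shield above 0.0065 m and distance between side_left and port below 0.012 m and angle between the y axis of block and the x axis of reader, either way round below 0.09 rad and angle between block's own z axis and vertical below 0.09 rad), for 0.6 s.
At the end, for the whole second after the job is handed in: The block stands upright (within 0.06 rad) and at rest on the floor of the tray's empty half: its origin 85 mm to -5 mm on the -x side of the tray's middle and within 45 mm of its centre line; the light shield is out again (x of block in the frame of tray between -0.085 and 0.005 m and y of block in the frame of tray between -0.045 and 0.045 m and height (world z) of block between -0.001 and 0.005 m and angle between block's own z axis and vertical below 0.06 rad and linear speed of block below 0.02 m/s and value of joint light_shield below 0.001 m); the robot touches nothing.
It fails at once if the block is pressed on the reader with more than 40 N (contact force between block and reader above 40 N).
It fails at once if the block is knocked over (leans more than 0.9 rad) (angle between block's own z axis and vertical above 0.9 rad).
It fails at once if the block is dropped or thrown (faster than 1.2 m/s) (linear speed of block above 1.2 m/s).
It fails at once if the block already read, the dropper bottle or the card box is shifted by more than 20 mm (distance of any of read_block, stain_bottle, glass_box from where it was at the start of the episode above 0.02 m).
It also fails if it takes over 72 s, if anything falls off the work surface, if the arm or the gripper's body presses on something with over 40 N, if the wrist force passes 120 N, or if a joint passes its speed limit or range.

ROBOT

A 6-joint arm with a two-finger parallel gripper is mounted at the origin on the work surface; the furniture and walls round the work are solid. World frame = base frame: x ahead of the robot, y to its left, z up, the work surface at z = 0. Lengths are in m, angles in rad, forces in N, time in s.
With the tool pointing down it reaches from about 0.35 to 0.975 m from the base axis. Payload 4.9 kg.
Tool frame: the origin (TCP) lies on the mounting face of the last link; the fingertips stand 173 mm ahead of it and the grasp point (between the pads) lies 155 mm ahead of it (tcp_to_grasp is the distance from the TCP to the grasp point, in m); z points along the fingers, y is the line along which they close (so a half turn about z gives the same grasp; the last joint's range is limited). The gripper opens to 85 mm and grips with 20 to 120 N. Pads are 22 mm wide; open, the fingers measure 114 mm over their backs; the gripper's body (76 mm by 85 mm) begins 54 mm behind the grasp point. The pads swing forward as they close: fully open they stand 13 mm farther back than shut.
Start: joints at [1.006, 0.053, 1.613, -0, 1.476, -0.119], TCP at [0.269, 0.564, 0.405] pointing down, gripper open.
Joint ranges: [-3.01, 3.01], [-1.01, 2.22], [0.06, 2.58], [-1.02, 4.17], [0.09, 2.62], [-3.14, 3.14]. Speed limits (rad/s): [2.57, 2.57, 3.14, 3.14, 3.14, 3.14].

INTERFACE

Orientations are given as a rotation vector (axis times angle).
In Python, from station import get_obs, get_image, calibration, finish_job, tcp_to_grasp gives the robot as it stands. The module is installed in compiled form; this text tells all that it offers.
- The arm moves only by the tool arm_command, never from a script. Its argument "plan" is a list that holds one entry, the list of rows, each a list of 6 numbers: the shift along the tool's x, y, z in cm, then the turn, a rotation vector about the tool's x, y, z in rad. A call has 1 to 12 rows; each row is the pose to reach, as a shift and turn from the pose commanded when the call began, along the tool's axes at that moment; what a row does not reach only later rows make up. A row lasts 1/12 s, in which the tool goes at most 41.7 mm and 7.16 degrees, less where a joint would pass 70% of its speed; a pose out of reach is approached as far as the arm can. A call with a gripper value outside its range is refused whole. "gripper" is the closure, from -1 (fully open) to 1 (shut), set as the call begins (left out, the last holds). The fingers move at their own pace and stop on an object; "force" is the grip in N (left out, the last holds). Time passes only in rows, so rows that repeat a pose let the fingers close. It gives the time, the measured TCP pose, the force, the opening and the grip force at its end, in the units of the state.
- get_obs(): the state, without advancing time (a new reading comes with each control period).
- get_image(name): name is "scene" or "top" or "wrist"; returns (picture, depth): 400x640x3 uint8, blue, green, red; 400x640 float32, m along the optical axis (not along the pixel's ray), 0 where there is no reading.
- calibration(name): a dict with "fx", "fy", "cx", "cy" (pixels), "dist" ([k1, k2, p1, p2, k3] as OpenCV has them; the pictures are not rectified), "pose" (4x4, takes a point from camera to world coordinates). Camera axes: x right, y up, looking along -z (the intrinsics and any distortion apply to the point x, -y, -z); pixel columns grow to the right and rows downward; lengths in m; the calibration is good to about 2 mm. A picture is of the moment at which its call begins: read the wrist's pose just before it. calibration takes no time and is no camera call; for the wrist camera it gives the pose at the moment of the call.
- finish_job(): hands the job in; it is judged then, once.
The state is a dict: "t": time; "q": joint angles; "dq": joint speeds; "effort": joint torques, N m; "tool_pos": TCP position; "tool_rot": TCP orientation; "contact_force": force on the tool from outside, world axes, zero at the start; "wrist_torque": the same for the moment, N m; "opening": finger opening in m; "grip_force": force on a finger pad.
Only numpy, scipy, OpenCV 4.12 (cv2) and the standard library are available. Lean on these libraries where they do the work, as an engineer would, in place of code of your own. Each camera call takes 0.05 s, during which the arm holds its last target. There are 200 camera calls.

## Working session

There is one attempt and no reset: what is moved stays moved. The work goes in short steps, Python scripts to look and compute and a tool call to move; the robot and the scene stay as the last step left them, time stands still between calls to the robot, and variables do not carry over. Pictures are saved under pics/ and viewed, at most 10 in all, crops included, and the job is handed in when it is done.

Besides the shell and the picture viewer there is one more tool, called after "Call:" as name(argument=value, ...) on one line, values as JSON. arm_command: Moves the arm, as the interface text tells. Its arguments: {"type":"object","properties":{"plan":{"type":"array"},"gripper":{"type":"number"},"force":{"type":"number"}},"required":["plan"]}

```bash
mkdir -p pics
cat > h.py <<'E'
import numpy as np, cv2
from station import get_obs, get_image, calibration, tcp_to_grasp
from scipy.spatial.transform import Rotation as R
def cloud(name):
    im,d=get_image(name); c=calibration(name)
    h,w=d.shape; u,v=np.meshgrid(np.arange(w),np.arange(h))
    K=np.array([[c['fx'],0,c['cx']],[0,c['fy'],c['cy']],[0,0,1]])
    p=cv2.undistortPoints(np.stack([u,v],-1).reshape(-1,1,2).astype(np.float64),K,np.array(c['dist'])).reshape(h,w,2)
    P=np.stack([p[...,0]*d,-p[...,1]*d,-d,np.ones_like(d)],-1)@np.array(c['pose']).T
    P=P[...,:3]; P[d==0]=np.nan
    return im,d,P
E
python3 - <<'E'
from h import *
o=get_obs(); print({k:np.round(v,3) for k,v in o.items()},tcp_to_grasp)
for n in ('scene','top'):
    im,d,P=cloud(n); cv2.imwrite(f'pics/{n}0.png',im); np.savez(f'{n}0.npz',im=im,d=d,P=P)
    print(n,np.round(calibration(n)['pose'],3).tolist(),calibration(n)['fx'])
E
```

```text
{'t': np.float64(0.0), 'q': array([ 1.006,  0.053,  1.614, -0.   ,  1.476, -0.119]), 'dq': array([ 0.001, -0.002,  0.001, -0.001,  0.002, -0.002]), 'effort': array([-1.0000e-03, -3.9367e+01, -3.7018e+01, -0.0000e+00,  7.0000e-03,
        0.0000e+00]), 'tool_pos': array([0.269, 0.564, 0.403]), 'tool_rot': array([-6.940e-01, -3.063e+00,  3.000e-03]), 'contact_force': array([-0.581,  0.917,  0.195]), 'wrist_torque': array([-0.033, -0.008, -0.003]), 'grip_force': np.float64(0.0), 'opening': np.float64(0.086)} 0.1547
scene [[-0.777, -0.49, 0.395, 0.834], [0.629, -0.587, 0.51, 0.432], [-0.018, 0.645, 0.764, 0.788], [0.0, 0.0, 0.0, 1.0]] 398.34157933575
top [[0.027, 0.994, -0.101, 0.371], [-0.999, 0.03, 0.03, -0.032], [0.033, 0.1, 0.994, 0.934], [0.0, 0.0, 0.0, 1.0]] 372.5031948374416
```

View pics/scene0.png

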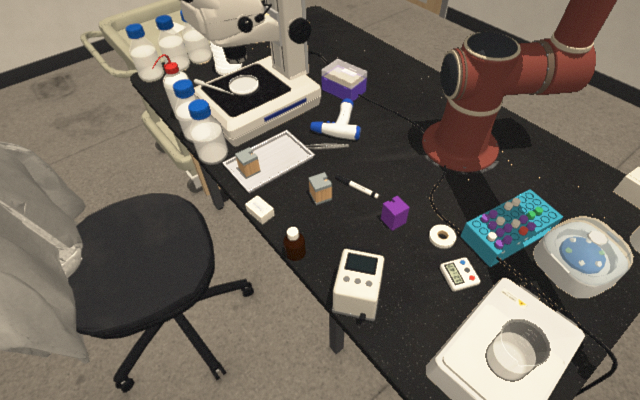

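View pics/top0.png

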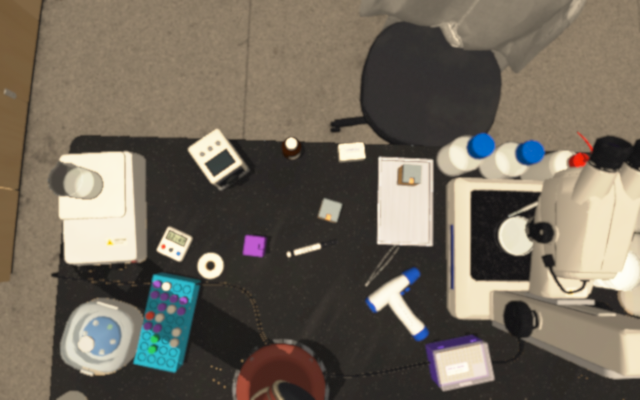

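The scene view shows the loose block at about (320,189), the tray with the read block at (248,160), the reader at (360,283), the bottle at (294,243), the card box at (260,208) and the purple decoy at (396,212). In the top view the loose block is at (330,210), the tray at (405,200), the reader at (218,160), the bottle at (291,147) and the box at (351,151).

Run:
```python
from h import *
T=np.load('top0.npz'); P=T['P']; im=T['im']; S=np.load('scene0.npz')
def reg(P,x0,x1,y0,y1,zmin,zmax,nm):
    Q=P[y0:y1,x0:x1].reshape(-1,3); Q=Q[(Q[:,2]>zmin)&(Q[:,2]<zmax)]
    r=cv2.minAreaRect((Q[:,:2]*1000).astype(np.float32))
    print(nm,len(Q),'rect c',np.round(r[0],1),'size',np.round(r[1],1),'ang',round(r[2],1),'z',np.round(np.percentile(Q[:,2],[5,50,95]),4))
    return Q
reg(P,310,350,190,230,.045,.075,'block top')
reg(P,395,425,158,192,.045,.08,'read_block top')
reg(P,370,440,150,252,.006,.02,'tray rim')
reg(P,180,255,120,195,.085,.12,'reader top')
reg(P,180,255,120,195,.03,.12,'reader all')
reg(P,278,305,132,164,.03,.1,'bottle')
reg(P,333,370,138,165,.015,.04,'box')
reg(P,238,272,230,262,.03,.08,'purple')
# bench z
Q=P[215:240,290:310].reshape(-1,3);print('bench',np.nanmedian(Q,0))
def up(im,x0,x1,y0,y1,s): return cv2.resize(im[y0:y1,x0:x1],(400,300) if s==0 else s,interpolation=cv2.INTER_CUBIC)
a=up(im,185,265,125,185+0,0);b=up(im,310,350,195,225,0)
c=up(S['im'],320,400,245,320,0);d=up(S['im'],300,340,170,207,0)
cv2.imwrite('pics/crop1.png',np.vstack([np.hstack([a,b]),np.hstack([c,d])]))
```

```text
block top 355 rect c [ 431.7 -104.7] size [44. 44.] ang 74.5 z [0.0514 0.0604 0.0633]
read_block top 386 rect c [ 525.4 -300.6] size [45.4 44.7] ang 87.6 z [0.0509 0.0624 0.0654]
tray rim 910 rect c [ 467.8 -307.1] size [157.3 251.3] ang 89.5 z [0.0064 0.0132 0.0168]
reader top 1770 rect c [539.8 159.2] size [117.8  86. ] ang 37.7 z [0.0939 0.0989 0.103 ]
reader all 1933 rect c [539.9 159. ] size [118.2  86.2] ang 37.5 z [0.0745 0.0986 0.1029]
bottle 333 rect c [582.4  -8.3] size [45.3 46.7] ang 45.9 z [0.0417 0.0602 0.0866]
box 424 rect c [ 582.1 -158.2] size [41.1 62.4] ang 6.2 z [0.0233 0.0287 0.0312]
purple 383 rect c [343.   71.2] size [44.6 44.1] ang 84.9 z [0.0505 0.0605 0.063 ]
bench [ 0.3906787  -0.03530874  0.00078843]
```

View pics/crop1.png

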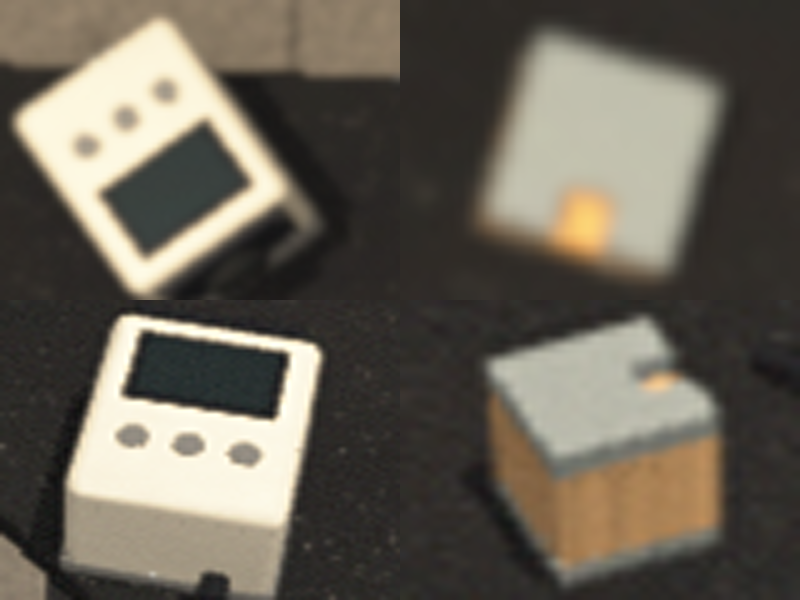

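The crops show the notch on the block's robot-facing side, slightly toward +y. So block +x is at yaw of about -15.5°, and the reader's dark face points toward -x,-y with yaw of about 37.5°. I'll refine the reader and tray, then move.

```bash
cat >> h.py <<'E'
def go(x,y,z,yaw,d=True):
    """deltas (cm, rad) from measured pose to: grasp point at x,y,z, tool down, tool y axis at yaw deg"""
    o=get_obs(); R0=R.from_rotvec(o['tool_rot']); a=np.radians(yaw)
    ty=np.array([np.cos(a),np.sin(a),0]); tz=np.array([0,0,-1.]); tx=np.cross(ty,tz)
    R1=R.from_matrix(np.stack([tx,ty,tz],1))
    p=np.array([x,y,z+tcp_to_grasp]); s=R0.inv().apply(p-o['tool_pos'])*100; t=(R0.inv()*R1).as_rotvec()
    y0=R0.as_matrix()[:,1]
    print('cur grasp',np.round(o['tool_pos']-[0,0,0]+R0.apply([0,0,tcp_to_grasp]),4),'yaw',round(np.degrees(np.arctan2(y0[1],y0[0])),2),'t',round(float(o['t']),2),'q',np.round(o['q'],2),'F',np.round(o['contact_force'],1))
    print('shift cm',np.round(s,2),'turn',np.round(t,3)); return s,t
E
python3 - <<'E'
from h import *
T=np.load('top0.npz'); P=T['P']; im=T['im'].astype(int); S=np.load('scene0.npz'); PS=S['P']; ims=S['im'].astype(int)
def rect(Q,nm):
    r=cv2.minAreaRect((Q[:,:2]*1000).astype(np.float32)); print(nm,len(Q),np.round(r[0],1),np.round(r[1],1),round(r[2],1),'z',np.round(np.percentile(Q[:,2],[5,50,95]),3))
def sel(P,im,x0,x1,y0,y1,z0,z1,bright):
    m=np.zeros(P.shape[:2],bool); m[y0:y1,x0:x1]=1
    return P[m&(P[...,2]>z0)&(P[...,2]<z1)&(im.min(-1)>bright)]
rect(sel(P,im,180,260,120,200,.092,.106,-1),'reader top z>92, any')
rect(sel(P,im,180,260,120,200,.092,.106,110),'reader top white')
rect(sel(PS,ims,325,395,240,325,.09,.108,110),'scene reader white')
rect(sel(PS,ims,325,395,240,325,.09,.108,-1),'scene reader all')
rect(sel(P,im,374,437,150,250,-.01,.016,90),'tray top')
rect(sel(PS,ims,220,318,128,192,-.01,.03,90),'tray scene')
rect(sel(PS,ims,300,340,170,207,.045,.07,-1),'block scene')
rect(sel(PS,ims,232,265,145,180,.048,.07,-1),'readblock scene')
# notch: orange pixels on top of block
m=np.zeros(P.shape[:2],bool); m[190:230,310:350]=1; m&=(im[...,2]-im[...,0]>60)&(P[...,2]>.04); print('notch',np.round(np.nanmean(P[m],0),4),m.sum())
go(.432,-.105,.15,74.5)
E
```

```text
reader top z>92, any 1718 [542.9 161.6] [110.  86.] 37.7 z [0.095 0.099 0.103]
reader top white 1228 [544.7 163. ] [105.4  86. ] 37.7 z [0.095 0.098 0.102]
scene reader white 1505 [545.7 165.2] [105.9  85.2] 37.9 z [0.092 0.096 0.099]
scene reader all 2159 [543.1 163.2] [112.9  85.5] 37.5 z [0.093 0.097 0.1  ]
tray top 4382 [ 464.9 -301.9] [147.1 226.3] 89.5 z [0.    0.003 0.014]
tray scene 2717 [ 449.5 -304. ] [232.1 279.1] 67.7 z [-0.002  0.001  0.019]
block scene 304 [ 431.6 -102.5] [48.9 44.7] 74.0 z [0.047 0.058 0.06 ]
readblock scene 263 [ 523.9 -298.2] [48.1 45.7] 87.1 z [0.05  0.06  0.063]
notch [ 0.416  -0.1013  0.052 ] 29
cur grasp [0.2692 0.5635 0.2489] yaw 64.46 t 0.1 q [ 1.01  0.05  1.61 -0.    1.48 -0.12] F [ 0.2 -0.5  0.1]
shift cm [-43.51 -53.3    9.98] turn [-0.002 -0.    -0.175]
```

Call:
arm_command(plan=[[[-43.5,-53.3,8,0,0,-0.175],[-43.5,-53.3,8,0,0,-0.175],[-43.5,-53.3,8,0,0,-0.175],[-43.5,-53.3,8,0,0,-0.175],[-43.5,-53.3,8,0,0,-0.175],[-43.5,-53.3,8,0,0,-0.175],[-43.5,-53.3,8,0,0,-0.175],[-43.5,-53.3,8,0,0,-0.175],[-43.5,-53.3,8,0,0,-0.175],[-43.5,-53.3,8,0,0,-0.175],[-43.5,-53.3,8,0,0,-0.175],[-43.5,-53.3,8,0,0,-0.175]]], gripper=-1, force=35)

```text
t: 1.1
tool_pos: [0.3865, 0.0794, 0.3465]
tool_rot: [0.423, 3.112, 0.0]
contact_force: [1.5, -0.5, -0.3]
opening: 0.0852
grip_force: 0.0
```

```bash
python3 -c "
from h import *
go(.432,-.104,.15,74.5)"
```

```text
cur grasp [0.3866 0.0795 0.1918] yaw 74.5 t 1.1 q [ 0.01 -0.51  2.19  0.    1.47 -1.29] F [ 1.5 -0.5 -0.3]
shift cm [ -9.28 -16.46   4.18] turn [0.    0.001 0.   ]
```

Call:
arm_command(plan=[[[-9.3,-16.5,4,0,0,0],[-9.3,-16.5,4,0,0,0],[-9.3,-16.5,4,0,0,0],[-9.3,-16.5,4,0,0,0],[-9.3,-16.5,4,0,0,0],[-9.3,-16.5,4,0,0,0],[-9.3,-16.5,4,0,0,0]]])

```text
t: 1.68
tool_pos: [0.4321, -0.1036, 0.3061]
tool_rot: [-0.429, -3.11, -0.001]
contact_force: [0.2, 0.6, 0.2]
opening: 0.0854
grip_force: 0.0
```

```bash
python3 -c "
from h import *
im,d,P=cloud('wrist'); cv2.imwrite('pics/w1.png',im)
m=(P[...,2]>.052)&(P[...,2]<.068)&(abs(P[...,0]-.432)<.04)&(abs(P[...,1]+.104)<.04)
r=cv2.minAreaRect((P[m][:,:2]*1000).astype(np.float32)); print(r,m.sum(),np.median(P[m][:,2]))
go(.432,-.104,.038,74.5)"
```

```text
((428.8966979980469, -103.79296875), (44.15779113769531, 44.90390396118164), 74.88182067871094) 3876 0.05953099698820252
cur grasp [ 0.4319 -0.1026  0.1517] yaw 74.41 t 1.73 q [-0.4  -0.32  2.12  0.    1.35 -1.7 ] F [ 0.2 -0.4 -0.1]
shift cm [-0.04 -0.13 11.37] turn [ 0.001 -0.002 -0.001]
```

View pics/w1.png

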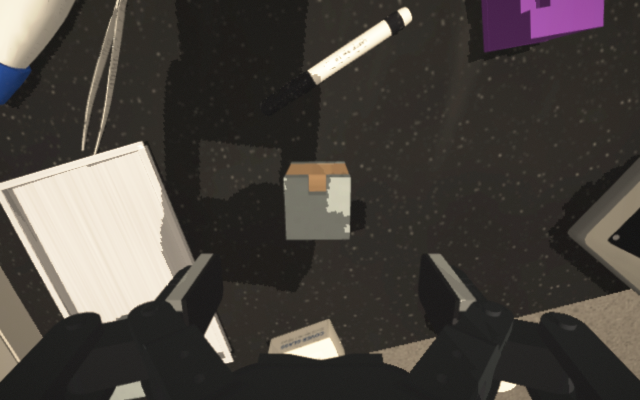

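The wrist view shows the block centred between the fingers at about (318,205), with the notch at (318,180) on the robot-facing side as expected. I'm descending to grasp.

Call:
arm_command(plan=[[[0.2,-0.1,6,0,0,-0.005],[0.2,-0.1,10,0,0,-0.005],[0.2,-0.1,11.9,0,0,-0.005],[0.2,-0.1,11.9,0,0,-0.005],[0.2,-0.1,11.9,0,0,-0.005]]])

```text
t: 2.15
tool_pos: [0.4291, -0.1015, 0.1866]
tool_rot: [-0.413, -3.109, -0.002]
contact_force: [0.8, 0.3, 1.1]
opening: 0.0853
grip_force: 0.0
```

Call:
arm_command(plan=[[[0,0,0,0,0,0],[0,0,0,0,0,0],[0,0,0,0,0,0],[0,0,0,0,0,0],[0,0,0,0,0,0],[0,0,0,0,0,0]]], gripper=1, force=40)

```text
t: 2.65
tool_pos: [0.4315, -0.1034, 0.1907]
tool_rot: [0.416, 3.11, -0.001]
contact_force: [-0.8, 1.5, 8.9]
opening: 0.0433
grip_force: 40.1
```

```bash
python3 -c "
from h import *
go(.430,-.104,.1,74.5)
go(.432,.065,.13,0)"
```

```text
cur grasp [ 0.4322 -0.1037  0.036 ] yaw 74.77 t 2.65 q [-0.4  -0.15  2.19  0.    1.09 -1.71] F [-0.8  1.5  8.9]
shift cm [ 0.1 -0.1 -6.4] turn [-0.     0.004  0.005]
cur grasp [ 0.4322 -0.1037  0.036 ] yaw 74.77 t 2.65 q [-0.4  -0.15  2.19  0.    1.09 -1.71] F [-0.8  1.5  8.9]
shift cm [ 4.34 16.26 -9.42] turn [0.003 0.004 1.305]
```

Call:
arm_command(plan=[[[0,0,-3,0,0,0],[0,0,-6,0,0,0.1],[4,12,-6,0,0,1.2],[4,12,-6,0,0,1.2],[4,12,-6,0,0,1.2],[4,12,-6,0,0,1.2],[4,12,-6,0,0,1.2],[4,12,-6,0,0,1.2],[4,12,-6,0,0,1.2],[4,12,-6,0,0,1.2],[4,12,-6,0,0,1.2],[4,12,-6,0,0,1.2]]])

```text
t: 3.65
tool_pos: [0.4232, 0.0233, 0.2487]
tool_rot: [2.107, 2.329, 0.001]
contact_force: [-1.0, -0.3, -0.4]
opening: 0.0436
grip_force: 41.4
```

```bash
python3 -c "
from h import *
go(.452,.0922,.077,-52.3)"
```

```text
cur grasp [0.4234 0.0233 0.094 ] yaw 5.74 t 3.65 q [-0.12 -0.3   2.21  0.    1.24 -0.22] F [-1.  -0.3 -0.4]
shift cm [6.56 3.55 1.71] turn [ 1.000e-03 -0.000e+00  1.013e+00]
```

Call:
arm_command(plan=[[[0,3.5,0,0,0,1.013],[0,3.5,0,0,0,1.013],[0,3.5,0,0,0,1.013],[2,3.5,0,0,0,1.013],[4,3.5,1,0,0,1.013],[6.5,3.5,1.7,0,0,1.013],[6.5,3.5,1.7,0,0,1.013],[6.5,3.5,1.7,0,0,1.013],[6.5,3.5,1.7,0,0,1.013],[6.5,3.5,1.7,0,0,1.013],[6.5,3.5,1.7,0,0,1.013]]])

```text
t: 4.57
tool_pos: [0.4513, 0.0915, 0.2315]
tool_rot: [2.969, 1.025, 0.001]
contact_force: [-0.5, -0.1, -0.6]
opening: 0.0433
grip_force: 41.6
```

```bash
python3 -c "
from h import *
im,d,P=cloud('wrist'); cv2.imwrite('pics/w2.png',im)
go(.482,.1154,.076,-52.3)
im,d,P=cloud('top'); m=(P[...,2]>.092)&(abs(P[...,0]-.452)<.035)&(abs(P[...,1]-.092)<.035)
c=(im.astype(int).max(-1)-im.min(-1))
cv2.imwrite('pics/t2.png',cv2.resize(im[130:220,190:290],(600,540)))
"
```

```text
cur grasp [0.4514 0.0914 0.0767] yaw -51.93 t 4.62 q [ 0.04 -0.17  2.13 -0.    1.18  0.94] F [ 0.6  0.5 -1.2]
shift cm [3.9  0.01 0.07] turn [ 0.    -0.001  0.006]
```

View pics/w2.png

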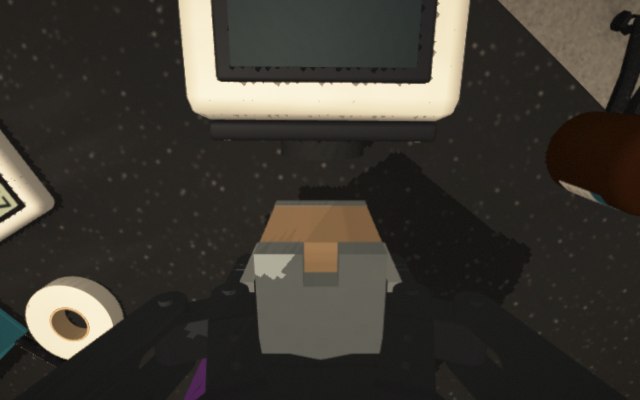

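The wrist view shows the reader face bar level at row 131, spanning columns 212–435 (centre 323). The block's notch is at column 321, so it is square and central. I'm pressing in small steps.

Call:
arm_command(plan=[[[2,0,0.1,0,0,0.006],[3.2,0,0.1,0,0,0.006],[3.6,0,0.1,0,0,0.006],[3.9,0,0.1,0,0,0.006],[4.1,0,0.1,0,0,0.006],[4.1,0,0.1,0,0,0.006],[4.1,0,0.1,0,0,0.006]]])

```text
t: 5.25
tool_pos: [0.4815, 0.115, 0.229]
tool_rot: [2.97, 1.014, -0.019]
contact_force: [-14.3, -12.5, 9.3]
opening: 0.0434
grip_force: 42.4
```

```bash
cat > chk.py <<'E'
from h import *
import sys
o=get_obs(); f=np.array([np.cos(np.radians(37.7)),np.sin(np.radians(37.7))])
print('force on face',round(float(-o['contact_force'][:2]@f),1),'Fz',round(float(o['contact_force'][2]),1))
g=o['tool_pos']+R.from_rotvec(o['tool_rot']).apply([0,0,tcp_to_grasp])
r=g[:2]-[.4995,.1289]; print('dist from face mm',round(float(-r@f)*1000,1),'lat',round(float(r@[-f[1],f[0]])*1000,1))
go(.482,.1154,.076,float(sys.argv[1]))
E
python3 chk.py -52.3
```

```text
force on face 18.9 Fz 9.3
dist from face mm 24.7 lat 0.2
cur grasp [0.4798 0.114  0.0743] yaw -52.3 t 5.25 q [ 0.09 -0.08  2.05 -0.01  1.18  1.  ] F [-14.3 -12.5   9.3]
shift cm [ 0.06  0.   -0.17] turn [-0.001  0.012  0.   ]
```

Call:
arm_command(plan=[[[0,0,0,0,0,0],[0,0,0,0,0,0],[0,0,0,0,0,0],[0,0,0,0,0,0],[0,0,0,0,0,0],[0,0,0,0,0,0],[0,0,0,0,0,0],[0,0,0,0,0,0],[0,0,0,0,0,0],[0,0,0,0,0,0],[0,0,0,0,0,0],[0,0,0,0,0,0]]])

```text
t: 6.25
tool_pos: [0.4814, 0.115, 0.2289]
tool_rot: [2.97, 1.014, -0.018]
contact_force: [-12.9, -12.1, 7.8]
opening: 0.0431
grip_force: 42.3
```

```bash
python3 chk.py -52.3; python3 -c "
from h import *
im,d,P=cloud('wrist'); cv2.imwrite('pics/w3.png',im)"
```

```text
force on face 17.6 Fz 7.8
dist from face mm 24.7 lat 0.2
cur grasp [0.4798 0.114  0.0743] yaw -52.31 t 6.25 q [ 0.09 -0.08  2.05 -0.01  1.18  1.  ] F [-12.9 -12.1   7.8]
shift cm [ 0.07  0.   -0.18] turn [-0.001  0.012 -0.   ]
```

View pics/w3.png

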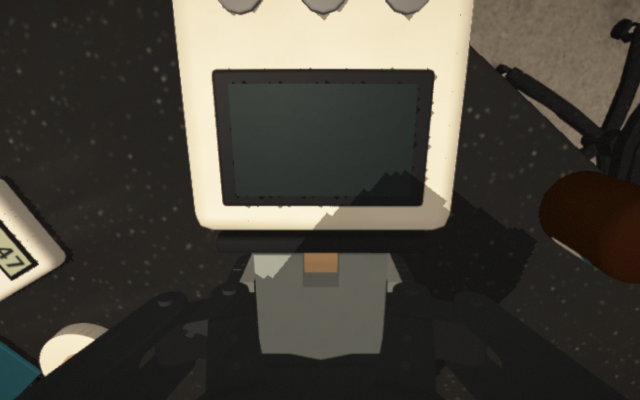

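The block's top edge sits flush on the face bar at row 248, with the notch at column 321. Side 1 is read. Next I back off and turn half a turn for the opposite side.

Call:
arm_command(plan=[[[-2,0,0,0,0,0],[-5,0,0,0,0,-0.1],[-6,0,0,0,0,-1.4],[-6,0,0,0,0,-1.4],[-6,0,0,0,0,-1.4],[-6,0,0,0,0,-1.4],[-6,0,0,0,0,-1.4],[-6,0,0,0,0,-1.4],[-6,0,0,0,0,-1.4],[-6,0,0,0,0,-1.4],[-6,0,0,0,0,-1.4],[-6,0,0,0,0,-1.4]]])

```text
t: 7.3
tool_pos: [0.4358, 0.08, 0.23]
tool_rot: [1.68, 2.655, 0.001]
contact_force: [0.1, 0.4, -0.8]
opening: 0.0432
grip_force: 41.6
```

```bash
python3 -c "
from h import *
go(.452,.0922,.077,127.7)"
```

```text
cur grasp [0.4358 0.08   0.0753] yaw 25.36 t 7.3 q [ 0.01 -0.22  2.17  0.    1.18 -0.43] F [ 0.1  0.4 -0.8]
shift cm [ 0.41  1.99 -0.17] turn [ 0.     0.    -1.786]
```

Call:
arm_command(plan=[[[0.4,2,-0.2,0,0,-1.786],[0.4,2,-0.2,0,0,-1.786],[0.4,2,-0.2,0,0,-1.786],[0.4,2,-0.2,0,0,-1.786],[0.4,2,-0.2,0,0,-1.786],[0.4,2,-0.2,0,0,-1.786],[0.4,2,-0.2,0,0,-1.786],[0.4,2,-0.2,0,0,-1.786],[0.4,2,-0.2,0,0,-1.786],[0.4,2,-0.2,0,0,-1.786],[0.4,2,-0.2,0,0,-1.786],[0.4,2,-0.2,0,0,-1.786]]])

```text
t: 8.3
tool_pos: [0.4522, 0.0921, 0.232]
tool_rot: [-0.581, 3.087, 0.0]
contact_force: [0.0, -0.2, -0.5]
opening: 0.0433
grip_force: 41.7
```

```bash
python3 -c "
from h import *
go(.452,.0922,.077,127.7)"
```

```text
cur grasp [0.4523 0.0921 0.0773] yaw 111.31 t 8.3 q [ 0.04 -0.17  2.13  0.    1.18 -1.9 ] F [ 0.  -0.2 -0.5]
shift cm [0.02 0.02 0.03] turn [ 0.     0.    -0.286]
```

Call:
arm_command(plan=[[[0,0,0,0,0,-0.286],[0,0,0,0,0,-0.286],[0,0,0,0,0,-0.286],[0,0,0,0,0,-0.286],[0,0,0,0,0,-0.286]]])

```text
t: 8.72
tool_pos: [0.4523, 0.0921, 0.232]
tool_rot: [-1.003, 2.977, 0.0]
contact_force: [0.7, 0.6, -0.6]
opening: 0.0436
grip_force: 41.7
```

Call:
arm_command(plan=[[[-2,0,0.1,0,0,0],[-3.3,0,0.1,0,0,0],[-3.7,0,0.1,0,0,0],[-4,0,0.1,0,0,0],[-4.2,0,0.1,0,0,0],[-4.2,0,0.1,0,0,0],[-4.2,0,0.1,0,0,0]]])

```text
t: 9.3
tool_pos: [0.4835, 0.1162, 0.2294]
tool_rot: [1.002, -2.965, 0.004]
contact_force: [-12.0, -11.4, 5.6]
opening: 0.0435
grip_force: 42.3
```

```bash
python3 chk.py 127.7
```

```text
force on face 16.5 Fz 5.6
dist from face mm 22.3 lat -0.0
cur grasp [0.4819 0.1153 0.0747] yaw 127.35 t 9.3 q [ 0.09 -0.07  2.05 -0.01  1.18 -2.13] F [-12.  -11.4   5.6]
shift cm [ 0.17  0.03 -0.12] turn [ 0.002 -0.012 -0.006]
```

Call:
arm_command(plan=[[[0,0,0,0,0,0],[0,0,0,0,0,0],[0,0,0,0,0,0],[0,0,0,0,0,0],[0,0,0,0,0,0],[0,0,0,0,0,0],[0,0,0,0,0,0],[0,0,0,0,0,0],[0,0,0,0,0,0],[0,0,0,0,0,0],[0,0,0,0,0,0],[0,0,0,0,0,0]]])

```text
t: 10.3
tool_pos: [0.4835, 0.1162, 0.2294]
tool_rot: [1.002, -2.966, 0.003]
contact_force: [-11.6, -10.9, 4.8]
opening: 0.0436
grip_force: 42.3
```

```bash
python3 chk.py 127.7; python3 -c "
from h import *
im,d,P=cloud('wrist'); cv2.imwrite('pics/w4.png',im)
go(.452,0.0,.10,127.7)"
```

```text
force on face 15.9 Fz 4.8
dist from face mm 22.3 lat -0.0
cur grasp [0.4819 0.1153 0.0748] yaw 127.34 t 10.3 q [ 0.09 -0.07  2.05 -0.01  1.18 -2.13] F [-11.6 -10.9   4.8]
shift cm [ 0.16  0.03 -0.12] turn [ 0.002 -0.012 -0.006]
cur grasp [0.4819 0.1153 0.0747] yaw 127.34 t 10.35 q [ 0.09 -0.07  2.05 -0.01  1.18 -2.13] F [-11.7 -10.4   5. ]
shift cm [ 9.58 -7.33 -2.43] turn [ 0.002 -0.011 -0.006]
```

View pics/w4.png

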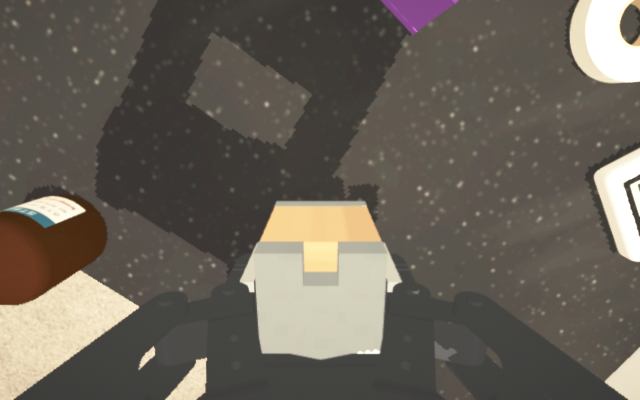

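Side 2 is held home at about 16 N; the wrist view shows the notch on the outer side at (320,258), with the block upright and unslipped in the pads. Next I set it down at (0.452, 0.0) and regrasp.

Call:
arm_command(plan=[[[3,0,0,0,0,0],[6,0,0,0,0,0],[9.6,-3,0,0,0,0],[9.6,-7.3,0,0,0,0],[9.6,-7.3,0,0,0,0],[9.6,-7.3,0,0,0,0],[9.6,-7.3,2,0,0,0],[9.6,-7.3,3.3,0,0,0],[9.6,-7.3,3.5,0,0,0],[9.6,-7.3,3.5,0,0,0]]])

```text
t: 11.18
tool_pos: [0.453, 0.0023, 0.1949]
tool_rot: [1.005, -2.974, -0.003]
contact_force: [-0.4, 0.1, -0.8]
opening: 0.043
grip_force: 41.8
```

```bash
python3 -c "
from h import *
go(.452,0.0,.036,127.7)"
```

```text
cur grasp [0.4526 0.0025 0.0402] yaw 127.36 t 11.18 q [-0.16 -0.13  2.17  0.    1.11 -2.38] F [-0.4  0.1 -0.8]
shift cm [ 0.22 -0.13  0.42] turn [ 0.002 -0.002 -0.006]
```

Call:
arm_command(plan=[[[0,0,0.2,0,0,0],[0,0,0.4,0,0,0],[0,0,0.5,0,0,0],[0,0,0.5,0,0,0],[0,0,0.5,0,0,0]]])

```text
t: 11.6
tool_pos: [0.4538, 0.0016, 0.1913]
tool_rot: [-1.005, 2.976, -0.0]
contact_force: [-0.6, 0.4, -0.7]
opening: 0.0434
grip_force: 41.8
```

Call:
arm_command(plan=[[[0,0,0.1,0,0,0],[0,0,0.2,0,0,0],[0,0,0.3,0,0,0],[0,0,0.3,0,0,0]]])

```text
t: 11.93
tool_pos: [0.4545, 0.0014, 0.1908]
tool_rot: [1.005, -2.975, -0.001]
contact_force: [-10.2, 1.3, 19.7]
opening: 0.0433
grip_force: 43.9
```

Call:
arm_command(plan=[[[0,0,-0.15,0,0,0],[0,0,-0.15,0,0,0]]])

```text
t: 12.1
tool_pos: [0.4543, 0.0014, 0.1907]
tool_rot: [-1.004, 2.975, -0.002]
contact_force: [-2.0, -0.7, 7.5]
opening: 0.0432
grip_force: 42.6
```

Call:
arm_command(plan=[[[0,0,0,0,0,0],[0,0,0,0,0,0],[0,0,0,0,0,0],[0,0,0,0,0,0],[0,0,-2,0,0,0],[0,0,-5,0,0,0],[0,0,-8,0,0,0],[0,0,-8,0,0,0]]], gripper=-1)

```text
t: 12.77
tool_pos: [0.4559, 0.0012, 0.2757]
tool_rot: [-1.002, 2.967, -0.008]
contact_force: [1.3, -0.1, 1.6]
opening: 0.0856
grip_force: 0.0
```

```bash
python3 -c "
from h import *
im,d,P=cloud('wrist')
m=(P[...,2]>.052)&(P[...,2]<.068)&(abs(P[...,0]-.453)<.04)&(abs(P[...,1]-.002)<.04)
r=cv2.minAreaRect((P[m][:,:2]*1000).astype(np.float32)); print(r,m.sum(),np.median(P[m][:,2]))
cv2.imwrite('pics/w5.png',im)
go(.453,0.002,.12,37.5)
"
```

```text
((450.2360534667969, 0.8920764923095703), (44.9278450012207, 44.13339614868164), 37.30164337158203) 5040 0.056704435788382676
cur grasp [0.4563 0.0011 0.1185] yaw 127.31 t 12.82 q [-0.16 -0.25  2.12 -0.    1.26 -2.38] F [-0.1 -0.5 -0.5]
shift cm [ 0.13  0.18 -0.15] turn [-0.     0.009  1.568]
```

View pics/w5.png

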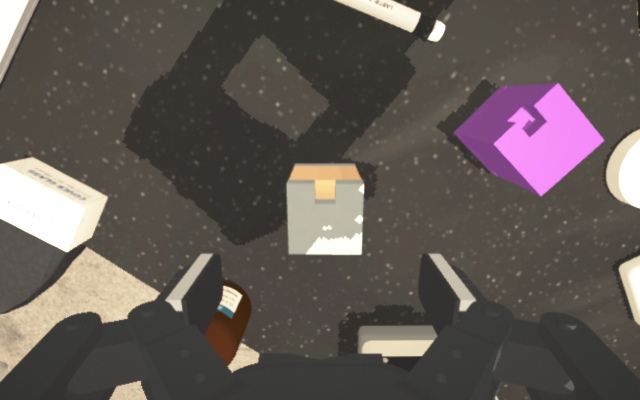

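The block stands upright with its centre at about (325,215) and the notch at (325,188) facing away from the reader. Next I turn 90° and take it by the ±x sides.

Call:
arm_command(plan=[[[0.2,0.3,0,0,0.005,1.57],[0.2,0.3,0,0,0.005,1.57],[0.2,0.3,0,0,0.005,1.57],[0.2,0.3,0,0,0.005,1.57],[0.2,0.3,0,0,0.005,1.57],[0.2,0.3,0,0,0.005,1.57],[0.2,0.3,0,0,0.005,1.57],[0.2,0.3,0,0,0.005,1.57],[0.2,0.3,0,0,0.005,1.57],[0.2,0.3,0,0,0.005,1.57],[0.2,0.3,0,0,0.005,1.57],[0.2,0.3,0,0,0.005,1.57]]])

```text
t: 13.82
tool_pos: [0.4497, 0.0028, 0.2678]
tool_rot: [-1.3, -2.853, 0.003]
contact_force: [-0.5, -0.3, 1.1]
opening: 0.0855
grip_force: 0.0
```

```bash
python3 -c "
from h import *
go(.4525,.0005,.032,37.4)"
```

```text
cur grasp [0.4486 0.0029 0.1131] yaw 41.01 t 13.82 q [-0.16 -0.26  2.14 -0.    1.27 -0.88] F [-0.5 -0.3  1.1]
shift cm [-0.4  0.1  8.1] turn [-0.005 -0.005  0.063]
```

Call:
arm_command(plan=[[[-0.4,0.1,1,-0.005,-0.005,0.063],[-0.4,0.1,4,-0.005,-0.005,0.063],[-0.4,0.1,7,-0.005,-0.005,0.063],[-0.4,0.1,8.1,-0.005,-0.005,0.063],[-0.4,0.1,8.1,-0.005,-0.005,0.063],[-0.4,0.1,8.1,-0.005,-0.005,0.063]]])

```text
t: 14.32
tool_pos: [0.4529, 0.0005, 0.1877]
tool_rot: [1.383, 2.821, 0.0]
contact_force: [-0.7, -0.2, 0.9]
opening: 0.0856
grip_force: 0.0
```

```bash
python3 -c "
from h import *
go(.4525,.0005,.032,37.4)"
```

```text
cur grasp [0.4529 0.0005 0.033 ] yaw 37.76 t 14.32 q [-0.16 -0.12  2.17  0.    1.09 -0.82] F [-0.7 -0.2  0.9]
shift cm [ 0.02 -0.03  0.1 ] turn [0.    0.    0.006]
```

Close, then lift and begin turning toward yaw 127.7.

Call:
arm_command(plan=[[[0,0,0,0,0,0],[0,0,0,0,0,0],[0,0,0,0,0,0],[0,0,0,0,0,0],[0,0,0,0,0,0],[0,0,0,0,0,0]]], gripper=1, force=40)

```text
t: 14.82
tool_pos: [0.4541, 0.0002, 0.19]
tool_rot: [1.381, 2.816, 0.003]
contact_force: [-0.8, 0.8, 5.9]
opening: 0.0433
grip_force: 41.3
```

```bash
python3 -c "
from h import *
go(.4364,.0802,.078,127.7)"
```

```text
cur grasp [4.55e-01 1.00e-04 3.53e-02] yaw 37.76 t 14.82 q [-0.16 -0.12  2.17  0.    1.09 -0.82] F [-0.8  0.8  5.9]
shift cm [ 7.39  3.51 -4.29] turn [-0.     0.006 -1.57 ]
```

Call:
arm_command(plan=[[[0,0,-3,0,0,0],[0,0,-4.5,0,0,-0.1],[7.4,3.5,-4.5,0,0,-1.57],[7.4,3.5,-4.5,0,0,-1.57],[7.4,3.5,-4.5,0,0,-1.57],[7.4,3.5,-4.5,0,0,-1.57],[7.4,3.5,-4.5,0,0,-1.57],[7.4,3.5,-4.5,0,0,-1.57],[7.4,3.5,-4.5,0,0,-1.57],[7.4,3.5,-4.5,0,0,-1.57],[7.4,3.5,-4.5,0,0,-1.57],[7.4,3.5,-4.5,0,0,-1.57]]])

```text
t: 15.82
tool_pos: [0.4352, 0.0804, 0.233]
tool_rot: [-0.692, 3.062, -0.001]
contact_force: [-0.0, -0.3, -0.4]
opening: 0.0433
grip_force: 41.3
```

```bash
python3 chk.py 127.5
```

```text
force on face 0.2 Fz -0.4
dist from face mm 80.3 lat 0.7
cur grasp [0.4355 0.0803 0.0783] yaw 115.46 t 15.82 q [ 0.01 -0.23  2.17 -0.    1.19 -2.  ] F [-0.  -0.3 -0.4]
shift cm [-5.73  1.15  0.24] turn [-0.001  0.002 -0.21 ]
```

Call:
arm_command(plan=[[[0,0,0.15,0,0,-0.21],[0,0,0.15,0,0,-0.21],[0,0,0.15,0,0,-0.21],[0,0,0.15,0,0,-0.21]]])

```text
t: 16.15
tool_pos: [0.4353, 0.0803, 0.2316]
tool_rot: [-0.996, 2.977, -0.001]
contact_force: [-0.1, 0.5, -0.3]
opening: 0.0431
grip_force: 41.3
```

Call:
arm_command(plan=[[[-2,0,0.1,0,0,0],[-4,0,0.1,0,0,0],[-5.2,0,0.1,0,0,0],[-5.7,0,0.1,0,0,0],[-6,0,0.1,0,0,0],[-6.1,0,0.1,0,0,0],[-6.1,0,0.1,0,0,0],[-6.1,0,0.1,0,0,0]]])

```text
t: 16.82
tool_pos: [0.4823, 0.116, 0.2296]
tool_rot: [0.997, -2.972, 0.004]
contact_force: [-7.9, -6.2, 3.6]
opening: 0.043
grip_force: 41.5
```

```bash
python3 chk.py 127.5
```

```text
force on face 10.1 Fz 3.6
dist from face mm 22.6 lat 0.3
cur grasp [0.4814 0.1153 0.0749] yaw 127.1 t 16.82 q [ 0.09 -0.08  2.05 -0.    1.17 -2.13] F [-7.9 -6.2  3.6]
shift cm [ 0.06 -0.03 -0.11] turn [-0.    -0.007 -0.007]
```

Call:
arm_command(plan=[[[-0.2,0,0,0,0,0],[-0.2,0,0,0,0,0],[-0.2,0,0,0,0,0],[-0.2,0,0,0,0,0],[-0.2,0,0,0,0,0],[-0.2,0,0,0,0,0],[-0.2,0,0,0,0,0],[-0.2,0,0,0,0,0],[-0.2,0,0,0,0,0],[-0.2,0,0,0,0,0],[-0.2,0,0,0,0,0],[-0.2,0,0,0,0,0]]])

```text
t: 17.82
tool_pos: [0.4829, 0.1166, 0.2291]
tool_rot: [0.996, -2.967, 0.005]
contact_force: [-14.8, -12.8, 7.2]
opening: 0.0432
grip_force: 41.7
```

```bash
python3 chk.py 127.5
```

```text
force on face 19.5 Fz 7.2
dist from face mm 22.5 lat 0.5
cur grasp [0.4814 0.1155 0.0744] yaw 127.13 t 17.82 q [ 0.09 -0.07  2.05 -0.01  1.18 -2.13] F [-14.8 -12.8   7.2]
shift cm [ 0.15 -0.04 -0.16] turn [ 0.    -0.012 -0.006]
```

The distance barely changed (22.6 to 22.5 mm) as force went from 10 to 19.5 N, so the block is on the rigid face and side 3 is read. Next I back off and turn +π for the last side.

Call:
arm_command(plan=[[[2,0,0,0,0,0],[5,0,0,0,0,0.1],[6,0,0,0,0,1.5],[6,0,0,0,0,1.5],[6,0,0,0,0,1.5],[6,0,0,0,0,1.5],[6,0,0,0,0,1.5],[6,0,0,0,0,1.5],[6,0,0,0,0,1.5],[6,0,0,0,0,1.5],[6,0,0,0,0,1.5],[6,0,0,0,0,1.5]]])

```text
t: 18.82
tool_pos: [0.4376, 0.082, 0.2308]
tool_rot: [1.091, 2.943, 0.002]
contact_force: [0.3, 0.5, -1.3]
opening: 0.0435
grip_force: 41.5
```

```bash
python3 -c "
from h import *
go(.4364,.0800,.077,-52.4)"
```

```text
cur grasp [0.438  0.082  0.0761] yaw 49.34 t 18.82 q [ 0.02 -0.21  2.17 -0.    1.18 -0.84] F [ 0.3  0.5 -1.3]
shift cm [-0.04 -0.23 -0.09] turn [ 0.003 -0.     1.776]
```

Call:
arm_command(plan=[[[0,-0.2,0,0,0,1.776],[0,-0.2,0,0,0,1.776],[0,-0.2,0,0,0,1.776],[0,-0.2,0,0,0,1.776],[0,-0.2,0,0,0,1.776],[0,-0.2,0,0,0,1.776],[0,-0.2,0,0,0,1.776],[0,-0.2,0,0,0,1.776],[0,-0.2,0,0,0,1.776],[0,-0.2,0,0,0,1.776],[0,-0.2,0,0,0,1.776],[0,-0.2,0,0,0,1.776]]])

```text
t: 19.82
tool_pos: [0.4363, 0.0805, 0.2307]
tool_rot: [2.806, 1.411, 0.004]
contact_force: [-0.2, 0.3, 0.2]
opening: 0.043
grip_force: 41.5
```

Call:
arm_command(plan=[[[0,0,0,0,0,0.276],[0,0,0,0,0,0.276],[0,0,0,0,0,0.276],[0,0,0,0,0,0.276],[0,0,0,0,0,0.276]]])

```text
t: 20.23
tool_pos: [0.4364, 0.0805, 0.2308]
tool_rot: [2.969, 1.023, 0.004]
contact_force: [0.4, -0.5, -2.0]
opening: 0.0436
grip_force: 41.5
```

```bash
python3 chk.py -52.4
```

```text
force on face -0.0 Fz -2.0
dist from face mm 79.2 lat 0.0
cur grasp [0.4368 0.0805 0.0761] yaw -51.97 t 20.23 q [ 0.01 -0.22  2.17 -0.    1.18  0.92] F [ 0.4 -0.5 -2. ]
shift cm [5.74 0.06 0.02] turn [ 0.002 -0.002  0.008]
```

Call:
arm_command(plan=[[[2,0,0,0,0,0.008],[4,0,0,0,0,0.008],[5,0,0,0,0,0.008],[5.4,0,0,0,0,0.008],[5.8,0,0,0,0,0.008],[6,0,0,0,0,0.008],[6.1,0,0,0,0,0.008],[6.1,0,0,0,0,0.008]]])

```text
t: 20.9
tool_pos: [0.4818, 0.1159, 0.2294]
tool_rot: [2.969, 1.012, -0.023]
contact_force: [-18.6, -16.6, 11.4]
opening: 0.0435
grip_force: 42.3
```

```bash
python3 chk.py -52.4
```

```text
force on face 24.8 Fz 11.4
dist from face mm 24.4 lat 0.5
cur grasp [0.4799 0.1144 0.0748] yaw -52.37 t 20.9 q [ 0.09 -0.07  2.05 -0.01  1.18  1.01] F [-18.6 -16.6  11.4]
shift cm [-0.01  0.05 -0.13] turn [0.    0.015 0.001]
```

Slightly firm at 25 N; I'm easing off 1 mm and holding.

Call:
arm_command(plan=[[[-0.1,0,0,0,0,0],[-0.1,0,0,0,0,0],[-0.1,0,0,0,0,0],[-0.1,0,0,0,0,0],[-0.1,0,0,0,0,0],[-0.1,0,0,0,0,0],[-0.1,0,0,0,0,0],[-0.1,0,0,0,0,0],[-0.1,0,0,0,0,0],[-0.1,0,0,0,0,0],[-0.1,0,0,0,0,0],[-0.1,0,0,0,0,0]]])

```text
t: 21.9
tool_pos: [0.4813, 0.1156, 0.2295]
tool_rot: [2.97, 1.011, -0.017]
contact_force: [-14.9, -13.0, 7.0]
opening: 0.0429
grip_force: 41.8
```

```bash
python3 chk.py -52.4
python3 - <<'E'
from h import *
# tray geometry from first top picture: bright floor/rim, robust edges
T=np.load('top0.npz'); P=T['P']; im=T['im'].astype(int)
m=np.zeros(P.shape[:2],bool); m[150:252,374:440]=1; m&=(im.min(-1)>90)&(P[...,2]<.02)
m=cv2.morphologyEx(m.astype(np.uint8),cv2.MORPH_OPEN,np.ones((3,3)))>0
Q=P[m]; print('x',np.round(np.percentile(Q[:,0],[.5,2,98,99.5]),3),'y',np.round(np.percentile(Q[:,1],[.5,2,98,99.5]),3))
r=cv2.minAreaRect((Q[:,:2]*1000).astype(np.float32)); print(r)
cv2.imwrite('pics/tray.png',cv2.resize((T['im'][140:260,360:450]),(450,600)))
E
```

```text
force on face 19.7 Fz 7.0
dist from face mm 24.4 lat 0.5
cur grasp [0.4799 0.1144 0.0748] yaw -52.39 t 21.9 q [ 0.09 -0.08  2.05 -0.01  1.18  1.  ] F [-14.9 -13.    7. ]
shift cm [ 0.04  0.05 -0.12] turn [0.    0.012 0.   ]
x [0.353 0.356 0.571 0.577] y [-0.374 -0.366 -0.23  -0.229]
((464.8741149902344, -301.9057312011719), (147.08351135253906, 226.3159942626953), 89.47950744628906)
```

View pics/tray.png

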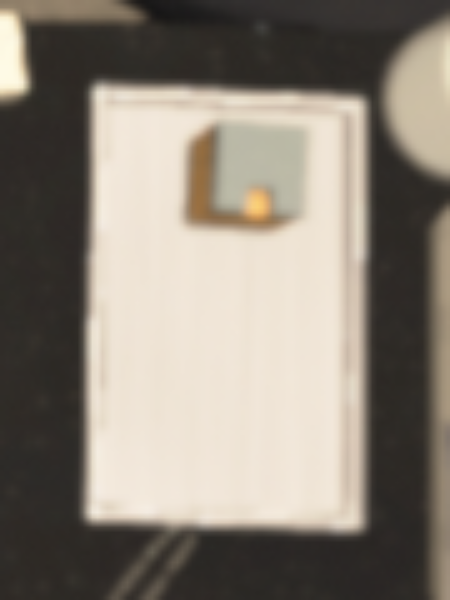

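The crop shows the tray from (90,85) to (365,528), with the read block at (260,165) and the near half empty. Side 4 is read (19.7 N, unchanged position). The tray centre is about (0.463,-0.300), so I'll place at (0.42,-0.30).

Call:
arm_command(plan=[[[-3,0,0,0,0,0],[-6,0,0,0,0,0],[-7,0,-3,0,0,0],[-7,0,-6,0,0,0],[-7,0,-6,0,0,0]]])

```text
t: 22.32
tool_pos: [0.4293, 0.0744, 0.2965]
tool_rot: [2.971, 1.009, 0.02]
contact_force: [0.4, -0.5, -0.2]
opening: 0.0436
grip_force: 41.5
```

```bash
python3 -c "
from h import *
go(.42,-.30,.125,-90)"
```

```text
cur grasp [0.4314 0.0744 0.1418] yaw -52.47 t 22.32 q [ 0.   -0.34  2.15  0.    1.32  0.92] F [ 0.4 -0.5 -0.2]
shift cm [-23.56  29.11   1.67] turn [ 0.004 -0.013  0.655]
```

Call:
arm_command(plan=[[[-23.6,29.1,0,0,0,0.655],[-23.6,29.1,0,0,0,0.655],[-23.6,29.1,0,0,0,0.655],[-23.6,29.1,0,0,0,0.655],[-23.6,29.1,0,0,0,0.655],[-23.6,29.1,0,0,0,0.655],[-23.6,29.1,0,0,0,0.655],[-23.6,29.1,0,0,0,0.655],[-23.6,29.1,0,0,0,0.655],[-23.6,29.1,0,0,0,0.655],[-23.6,29.1,0,0,0,0.655],[-23.6,29.1,0,0,0,0.655]]])

```text
t: 23.32
tool_pos: [0.4183, -0.2995, 0.2903]
tool_rot: [-3.141, -0.0, -0.003]
contact_force: [0.6, 0.5, -0.5]
opening: 0.0433
grip_force: 41.7
```

```bash
python3 -c "
from h import *
go(.42,-.30,.044,-90)
im,d,P=cloud('wrist'); cv2.imwrite('pics/w6.png',im)"
```

```text
cur grasp [ 0.4187 -0.2993  0.1356] yaw -89.99 t 23.32 q [-0.77 -0.11  1.97  0.    1.28  0.8 ] F [ 0.6  0.5 -0.5]
shift cm [0.15 0.06 9.16] turn [-0.001 -0.002  0.   ]
```

View pics/w6.png

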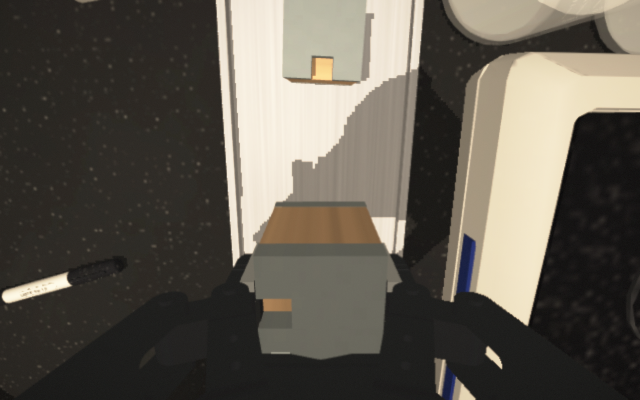

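The wrist view shows the block over the empty half of the tray, centred on column 320 between the rims (columns 235–410). The read block is ahead and the microscope is clear. I'm lowering it.

Call:
arm_command(plan=[[[0.1,0,3,0,0,0],[0.1,0,6,0,0,0],[0.1,0,8.3,0,0,0],[0.1,0,9.1,0,0,0],[0.1,0,9.3,0,0,0],[0.1,0,9.4,0,0,0],[0.1,0,9.4,0,0,0]]])

```text
t: 23.95
tool_pos: [0.4206, -0.2997, 0.1985]
tool_rot: [3.14, 0.003, 0.007]
contact_force: [-0.1, -0.5, -1.8]
opening: 0.0437
grip_force: 41.7
```

Call:
arm_command(plan=[[[0,0,0.1,0,0,0],[0,0,0.2,0,0,0],[0,0,0.3,0,0,0],[0,0,0.3,0,0,0],[0,0,0.3,0,0,0]]])

```text
t: 24.37
tool_pos: [0.4199, -0.2997, 0.1942]
tool_rot: [3.141, 0.001, 0.005]
contact_force: [-0.3, 0.1, -1.0]
opening: 0.0432
grip_force: 41.7
```

Call:
arm_command(plan=[[[0,0,0.1,0,0,0],[0,0,0.2,0,0,0],[0,0,0.25,0,0,0],[0,0,0.25,0,0,0]]])

```text
t: 24.7
tool_pos: [0.4202, -0.2998, 0.1921]
tool_rot: [3.141, 0.001, 0.005]
contact_force: [-1.4, 1.8, 4.8]
opening: 0.043
grip_force: 42.0
```

Contact at 5 N. Releasing and lifting.

Call:
arm_command(plan=[[[0,0,0,0,0,0],[0,0,0,0,0,0],[0,0,0,0,0,0],[0,0,0,0,0,0],[0,0,0,0,0,0],[0,0,-3,0,0,0],[0,0,-6,0,0,0],[0,0,-10,0,0,0],[0,0,-12,0,0,0],[0,0,-12,0,0,0],[0,0,-12,0,0,0]]], gripper=-1)

```text
t: 25.62
tool_pos: [0.4199, -0.3, 0.3132]
tool_rot: [3.139, 0.001, 0.008]
contact_force: [0.1, 0.4, -0.3]
opening: 0.0856
grip_force: 0.0
```

Run:
```python
from h import *
im,d,P=cloud('wrist')
m=(P[...,2]>.052)&(P[...,2]<.072)&(abs(P[...,0]-.42)<.04)&(abs(P[...,1]+.30)<.04)
print(cv2.minAreaRect((P[m][:,:2]*1000).astype(np.float32)),m.sum(),np.percentile(P[m][:,2],[5,50,95]))
im,d,P=cloud('top')
def reg(x0,x1,y0,y1,zmin,zmax,nm):
    Q=P[y0:y1,x0:x1].reshape(-1,3); Q=Q[(Q[:,2]>zmin)&(Q[:,2]<zmax)]
    if len(Q)<5: print(nm,len(Q)); return
    r=cv2.minAreaRect((Q[:,:2]*1000).astype(np.float32)); print(nm,len(Q),np.round(r[0],1),np.round(r[1],1),round(r[2],1))
reg(395,425,158,192,.045,.08,'read_block'); reg(278,305,132,164,.03,.1,'bottle'); reg(333,370,138,165,.015,.04,'box')
o=get_obs(); print(o['t'],o['contact_force'],o['tool_pos'],o['opening'])
```

```text
((419.75079345703125, -298.4167175292969), (44.10927200317383, 44.14183044433594), 89.88152313232422) 3763 [0.05791218 0.05932164 0.06034706]
read_block 384 [ 525.5 -300.9] [45.  44.5] 87.7
bottle 335 [582.7  -8.4] [46.2 46.5] 46.7
box 426 [ 582.2 -158.3] [40.5 62.7] 6.2
25.7167 [-0.14378127  0.8161415  -0.92465405] [ 0.41917439 -0.29923481  0.30988937] 0.08568541428833115
```

The block stands flat and upright in the tray, the bystanders haven't moved, and the gripper is clear.

```bash
python3 -c "
from station import finish_job
print(finish_job())"
```

```text
the job is handed in; nothing more can be done
None
```

I pressed all four sides fully home on the reader for about a second each, in the order asked, stood the block upright in the tray's empty half with nothing else disturbed, and handed the job in at about 26 s; no verdict came back.

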